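# Hang a wreath pack on the display prong and tug-test it

### The arm

A 6-joint arm with a two-finger parallel gripper is mounted at the origin on the work surface. World frame = base frame: x ahead of the robot, y to its left, z up, the work surface at z = 0. Lengths are in mm, angles in rad, forces in N, time in s.
With the tool pointing down it reaches from about 275 to 750 mm from the base axis. Payload 10.2 kg.
Tool frame: the origin (TCP) lies midway between the tips of the shut fingers; the grasp point (between the pads) lies 19 mm behind it; z points along the fingers, y is the line along which they close (so a half turn about z gives the same grasp; the last joint's range is limited). The gripper opens to 85 mm and grips with 20 to 120 N. Pads are 22 mm wide; open, the fingers measure 114 mm over their backs; the gripper's body (76 mm by 85 mm) begins 54 mm behind the grasp point. The pads swing forward as they close: fully open they stand 13 mm farther back than shut.
Start: joints at [0.946, 0.313, 1.498, -0, 1.331, -0.223], TCP at [205.328, 483.189, 231.294] pointing down, gripper open.
Joint ranges: [-2.94, 2.94], [-0.97, 2.17], [0.19, 2.56], [-1.23, 4.37], [0.02, 3.11], [-2.88, 2.88]. Speed limits (rad/s): [2.39, 2.39, 3.01, 3.14, 3.14, 3.14].

### API

Orientations are given as a unit quaternion [w, x, y, z].
In Python, from rig import ctrl gives the robot as it stands.
- The arm moves only by the tool send_rows, never from a script. Its argument "targets" is a list of rows, each an object with "offset": the shift along the world's x, y, z in cm, a list of three; "spin": the turn about the world's z in rad. A call has 1 to 8 rows; each row is the pose to reach, as a shift and turn from the pose commanded when the call began; what a row does not reach only later rows make up. A row lasts 1/12 s, in which the tool goes at most 41.7 mm and 7.16 degrees, less where a joint would pass 70% of its speed; a pose out of reach is approached as far as the arm can. A call with a gripper value outside its range is refused whole. "grip" is the opening, from 0 (shut) to 1 (fully open), set as the call begins (left out, the last holds). The fingers move at their own pace and stop on an object; "squeeze" is the grip in N (left out, the last holds). Time passes only in rows, so rows that repeat a pose let the fingers close. It gives the time, the measured TCP pose, the force, the opening and the grip force at its end, in the units of the state.
- ctrl.sense(): the state, without advancing time (a new reading comes with each control period).
- ctrl.capture(name): name is "scene" or "top"; returns (picture, depth): 384x512x3 uint8, red, green, blue; 384x512 float32, mm along the optical axis (not along the pixel's ray), 0 where there is no reading.
- ctrl.calibration(name): a dict with "fx", "fy", "cx", "cy" (pixels), "view" (4x4, takes a point from world to camera coordinates). Camera axes: x right, y down, z forward; pixel columns grow to the right and rows downward; lengths in mm; the calibration is good to about 2 mm. A picture is of the moment at which its call begins. calibration takes no time and is no camera call.
- ctrl.finish_job(): hands the job in; it is judged then, once.
Trained networks look in the newest picture that a camera, given by its name, has taken for a name from the list of things; names that differ only in an ending like _2 or _b are one class to them, and where a whole thing is asked for, a point or a joint stands for the part that bears it (a point fixed in the world has none). Each returns a list of dicts, best first, with "conf" (0 to 1); they miss things now and then, are a little off and sometimes report something else, mostly with a low value. They report only what shows in the picture. A call takes as long as a camera call. They do not tell look-alikes from the thing itself.
- ctrl.search_frame(camera, query): "box" ([left, top, right, bottom] in pixels, round what is visible of it).
- ctrl.place_of(camera, query): "uv" ([column, row] in pixels: a listed point, or the origin of a listed thing).
The state is a dict: "time_s": time; "joints": joint angles; "dq": joint speeds; "tau": joint torques, N m; "eef_pos": TCP position; "ee_rot": TCP orientation; "force": force on the tool from outside, world axes, zero at the start; "wrist_torque": the same for the moment, N m; "grip_width": opening from 0.0 (shut) to 1.0 (fully open); "grip_force": force on a finger pad.
Only numpy, scipy, OpenCV 4.12 (cv2) and the standard library are available. Lean on these libraries where they do the work, as an engineer would, in place of code of your own. Each camera call takes 0.05 s, during which the arm holds its last target. There are 200 camera calls.

### The job

Take the wreath pack with the red header board out of the slotted carton, thread its window over the display stand's sprung prong and lower it into the notch in the prong. Keeping hold of it there, tug it down gently with about 8 N (never more than 18 N) for a good second to confirm that it is held, then let go so that it hangs still. Leave the green pack and everything else on the table alone.

Things in the scene. Friction and masses are not known exactly. Their poses are not given: they have to be found in the camera images.
- pack_center (a point): Centre of the red wreath pack to be hung, 92 mm above its underside. Rigid, 184 mm tall, 0.16 to 0.25 kg, standing upright in a carton slot. z up, y along the header board's width, x through its thickness (both faces alike). Grip the board's solid strip, 42 to 92 mm above this point, across its 4 mm thickness.
- pack: The red pack again: origin at its underside, same axes. Upwards from there: white foot 24 (x) by 46 (y) by 6 mm; gold wreath 90 mm across and 21 mm thick up to 92 mm; flat red header board 4 mm thick (x), 90 mm wide (y), from 82 to 184 mm, with a window right through it, 46 mm wide, from 98 to 134 mm.
- pack_window (a point): Middle of the upper edge of the red pack's window, 134 mm above its underside, 42 mm above pack_center, in the board's mid-thickness: the edge that the prong carries. Same axes as the pack.
- stand: Fixed display stand: dark base plate 12 mm thick, white upright panel 50 mm wide, 220 mm tall. Origin on the table below the middle of the panel's front; z up, x into the panel. The prong runs level from the panel along -x: two 6 mm wires, centres at y = -11 and 11 mm, joined at the free end, x = -125 mm, where they turn up 6 mm over the last 6 mm.
- notch (a point): Nominal middle of the notch floor, on the wires' upper side: stand x = -75 mm, 210 mm up, axes as the stand. The notch dips 5 mm below the straight wires; flat for 6 mm, sides sloping, 16 mm wide on top. True prong height differs by up to 5 mm up or down from stand to stand and is not measured: feel for it. The pack's board stands across the prong here (pack x along stand x, either way round), window edge on the wires.
- prong (a joint): How far the sprung prong is pushed down from its unloaded height, m, positive down. It gives 1 mm for every 4 N of downward load: its own weight 0.1 mm, the hung pack 0.5 to 0.8 mm, a tug of 8 N about 2 mm; it must not take more than 18 N (4.5 mm).
- carton: Fixed brown slotted carton, 200 (x) by 124 (y) mm, walls 45 mm high, floor 8 mm thick; origin at the centre of its underside. Two slots along y, at x = -45 and 45 mm, 29 mm wide, between partitions 35 mm high; the red pack stands in one, the green in the other. Lift a pack straight up 50 mm to clear it.
- greenpack_center (a point): Centre of the green-headed pack with a silver wreath, same shape and size as the red one, in the other slot; leave it.
- mushroom: White ceramic mushroom, 68 mm across, 85 mm tall, loose; origin at its underside. Leave it.
- bird: White ceramic hen, about 95 mm long, 85 mm tall, loose; origin at its underside. Leave it.
- taperoll: Amber roll of packing tape lying flat, 90 mm across, 48 mm high, loose; origin at its underside. Leave it.
- stonepot: Grey stone-look pot with two side handles, 90 mm across without them, 80 mm tall, loose; origin at its underside. Leave it.
- giftbox: Small cardboard box, 90 by 70 by 50 mm, loose; origin at its underside. Leave it.
- marker: Black marker pen lying down, 14 mm thick, 120 mm long, loose. Leave it.
There are look-alikes about, which are no part of the job. Leave any orange or yellow look-alike of the stand alone.

How it is judged:
By the outcome, as a careful person would: the job done as asked, in the order asked, and still so for the second after the job is handed in, with the robot touching nothing.
It also fails if it takes over 64 s, if anything falls off the work surface, if the arm or the gripper's body presses on something with over 40 N, if the wrist force passes 120 N, or if a joint passes its speed limit or range.

## Working session

There is one attempt and no reset: what is moved stays moved. The work goes in short steps, Python scripts to look and compute and a tool call to move; the robot and the scene stay as the last step left them, time stands still between calls to the robot, and variables do not carry over. Pictures are saved under pics/ and viewed, at most 10 in all, crops included, and the job is handed in when it is done.

Besides the shell and the picture viewer there is one more tool, called after "Request:" as a command line: name --argument value ..., lists and objects as JSON in quotes. send_rows: Moves the arm, as the interface text tells. Its arguments: {"type":"object","properties":{"targets":{"type":"array"},"grip":{"type":"number"},"squeeze":{"type":"number"}},"required":["targets"]}

```bash
mkdir -p pics; cat > h.py <<'E'
import numpy as np, cv2
from rig import ctrl
def ray(cam,uv,d):
    c=ctrl.calibration(cam);V=np.array(c["view"])
    p=np.array([(uv[0]-c["cx"])/c["fx"]*d,(uv[1]-c["cy"])/c["fy"]*d,d,1.])
    return (np.linalg.inv(V)@p)[:3]
def atz(cam,uv,z):
    a=ray(cam,uv,0.);b=ray(cam,uv,1000.)
    return a+(b-a)*(z-a[2])/(b[2]-a[2])
def proj(cam,p):
    c=ctrl.calibration(cam);q=np.array(c["view"])@np.r_[p,1]
    return np.array([q[0]/q[2]*c["fx"]+c["cx"],q[1]/q[2]*c["fy"]+c["cy"]])
def cloud(cam,D):
    c=ctrl.calibration(cam);v,u=np.mgrid[:D.shape[0],:D.shape[1]]
    P=np.stack([(u-c["cx"])/c["fx"]*D,(v-c["cy"])/c["fy"]*D,D,np.ones_like(D)],-1)
    return (P@np.linalg.inv(np.array(c["view"])).T)[...,:3]
E
python3 - <<'E'
from h import *
ims=[]
for n in("scene","top"):
    I,D=ctrl.capture(n);np.savez(f"pics/{n}0.npz",I=I,D=D);ims.append(I[...,::-1])
    c=ctrl.calibration(n);print(n,c["fx"],np.linalg.inv(np.array(c["view"]))[:3].round(2).tolist())
    for q in("pack_center","pack_window","greenpack_center","stand","notch","carton"):
        r=ctrl.place_of(n,q)[:3];print(q,[(np.round(x["uv"]).tolist(),round(x["conf"],2)) for x in r])
for n,i in zip(("scene","top"),ims): cv2.imwrite(f"pics/{n}0.png",i)
E
```

```text
scene 473.5972316297509 [[-0.12, 0.82, -0.57, 1442.27], [0.99, 0.09, -0.08, 97.02], [-0.01, -0.57, -0.82, 1477.68]]
pack_center []
pack_window [([225.0, 187.0], 0.97)]
greenpack_center [([215.0, 213.0], 0.89)]
stand [([313.0, 183.0], 0.96), ([322.0, 250.0], 0.72), ([210.0, 167.0], 0.58)]
notch []
carton [([323.0, 249.0], 0.75)]
top 360.17971096472974 [[-0.13, -0.97, 0.2, 327.68], [-0.99, 0.13, -0.02, 4.2], [-0.01, -0.2, -0.98, 1170.23]]
pack_center []
pack_window [([298.0, 196.0], 0.59)]
greenpack_center [([295.0, 175.0], 0.96)]
stand [([182.0, 183.0], 0.96), ([327.0, 260.0], 0.96), ([206.0, 264.0], 0.78)]
notch [([172.0, 191.0], 0.81), ([339.0, 286.0], 0.75), ([198.0, 296.0], 0.57)]
carton [([294.0, 191.0], 0.58)]
```

View pics/scene0.png

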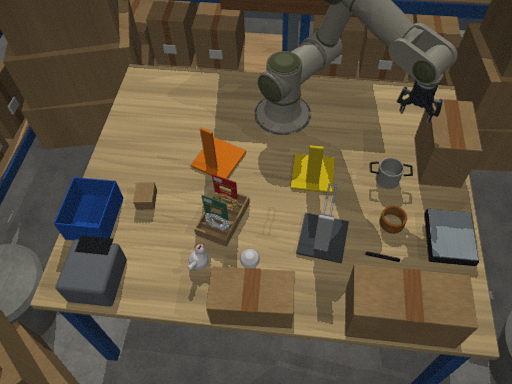

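View pics/top0.png

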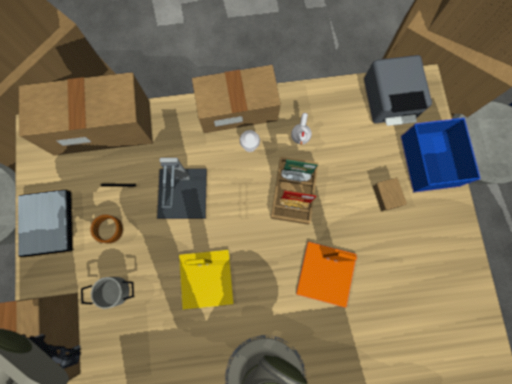

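The scene picture shows the red header at (225,187), the green at (215,210), both in the carton. Stands: dark one at (322,238) with a white panel and the prong rising to about (330,190); orange look-alike at (215,157); yellow at (315,172). In the top picture: red (298,197), green (298,168), dark stand (182,190), yellow (206,280), orange (327,270). Candidates for the pack are red and green; I choose red and the dark stand.

```bash
python3 - <<'E'
from h import *
S=np.load("pics/scene0.npz");T=np.load("pics/top0.npz")
a=cv2.resize(S["I"][150:270,185:385][...,::-1],(800,480),interpolation=cv2.INTER_CUBIC)
cv2.imwrite("pics/c1.png",a)
b=np.hstack([cv2.resize(T["I"][140:240,140:230][...,::-1],(396,440),interpolation=cv2.INTER_CUBIC),cv2.resize(T["I"][140:240,250:340][...,::-1],(396,440),interpolation=cv2.INTER_CUBIC)])
cv2.imwrite("pics/c2.png",b)
for n,F in(("scene",S),("top",T)):
    I=F["I"].astype(int);P=cloud(n,F["D"]);ok=F["D"]>0
    H=cv2.cvtColor(F["I"],cv2.COLOR_RGB2HSV).astype(int)
    red=((H[...,0]<8)|(H[...,0]>172))&(H[...,1]>140)&ok&(P[...,2]>60)&(P[...,2]<250)&(P[...,0]>350)
    p=P[red];print(n,"red",len(p),np.percentile(p,[2,50,98],axis=0).round(0).tolist())
    xy=p[:,:2];u,s,v=np.linalg.svd(xy-xy.mean(0),full_matrices=False);print("mean",xy.mean(0),v[0],s/np.sqrt(len(p)))
    # stand high points
    box=(P[...,1]>100)&(P[...,1]<480)&(P[...,0]>380)&(P[...,0]<760)&ok&(P[...,2]>150)&(P[...,2]<260)
    rr,cc=np.nonzero(box);print(len(rr), rr.min() if len(rr) else 0)
    p=P[box]
    for k in range(0,len(p),max(1,len(p)//40)): print((cc[k],rr[k]),p[k].round(0).tolist(),end=" ")
    print()
E
```

```text
scene red 268 [[499.0, -213.0, 87.0], [515.0, -150.0, 146.0], [717.0, -117.0, 194.0]]
mean [ 518.63962894 -155.03992737] [ 0.96188788 -0.27344417] [34.85572547 27.30145311]
368 183
(np.int64(329), np.int64(183)) [515.0, 194.0, 220.0] (np.int64(329), np.int64(185)) [516.0, 195.0, 210.0] (np.int64(335), np.int64(186)) [521.0, 215.0, 215.0] (np.int64(327), np.int64(189)) [529.0, 190.0, 204.0] (np.int64(328), np.int64(191)) [541.0, 193.0, 211.0] (np.int64(334), np.int64(193)) [542.0, 213.0, 204.0] (np.int64(326), np.int64(196)) [557.0, 188.0, 205.0] (np.int64(327), np.int64(198)) [566.0, 191.0, 207.0] (np.int64(333), np.int64(200)) [574.0, 210.0, 211.0] (np.int64(325), np.int64(203)) [588.0, 185.0, 209.0] (np.int64(325), np.int64(205)) [594.0, 186.0, 207.0] (np.int64(331), np.int64(207)) [604.0, 204.0, 213.0] (np.int64(323), np.int64(210)) [613.0, 180.0, 206.0] (np.int64(324), np.int64(212)) [625.0, 183.0, 213.0] (np.int64(319), np.int64(214)) [632.0, 168.0, 211.0] (np.int64(319), np.int64(215)) [641.0, 168.0, 219.0] (np.int64(328), np.int64(215)) [633.0, 196.0, 210.0] (np.int64(323), np
[... 2907 characters left out ...]
7.0, 211.0] (np.int64(164), np.int64(183)) [580.0, 209.0, 213.0] (np.int64(172), np.int64(185)) [573.0, 188.0, 211.0] (np.int64(171), np.int64(188)) [566.0, 192.0, 205.0] (np.int64(163), np.int64(191)) [559.0, 213.0, 212.0] (np.int64(164), np.int64(193)) [553.0, 211.0, 212.0] (np.int64(163), np.int64(195)) [548.0, 215.0, 210.0] (np.int64(172), np.int64(196)) [542.0, 190.0, 211.0] (np.int64(171), np.int64(198)) [537.0, 193.0, 211.0] (np.int64(171), np.int64(200)) [531.0, 194.0, 211.0] (np.int64(163), np.int64(203)) [526.0, 216.0, 211.0] (np.int64(171), np.int64(205)) [517.0, 194.0, 215.0] (np.int64(170), np.int64(206)) [514.0, 197.0, 218.0] (np.int64(169), np.int64(207)) [511.0, 199.0, 220.0]
```

View pics/c1.png

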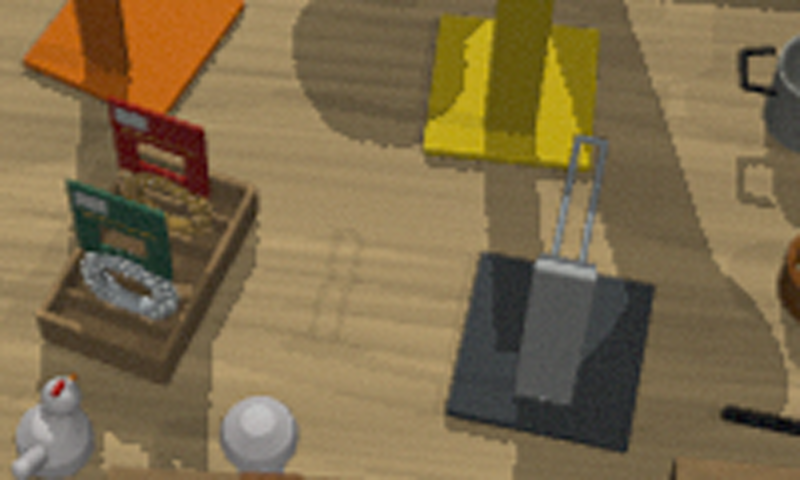

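View pics/c2.png

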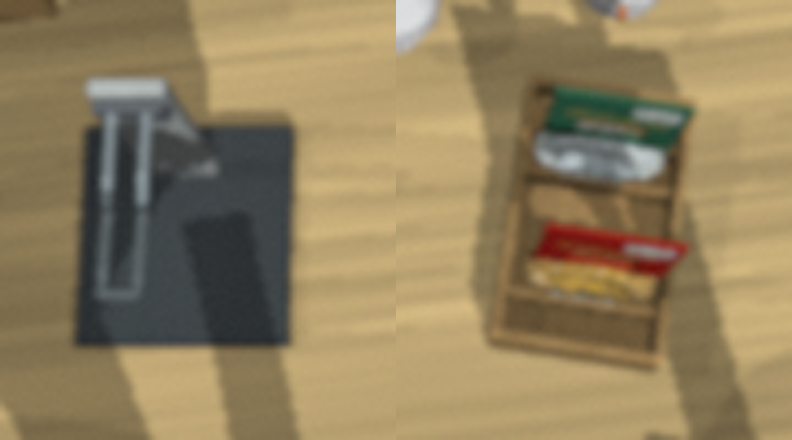

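The close crops confirm it: the red header with gold wreath sits nearer the robot, the green behind it. The dark stand's white panel is at the far side and its two-wire prong points back towards the robot.

```bash
python3 - <<'E'
from h import *
from scipy.spatial.transform import Rotation as R
S=np.load("pics/scene0.npz");T=np.load("pics/top0.npz")
for n,F in(("scene",S),("top",T)):
    P=cloud(n,F["D"]);ok=F["D"]>0
    H=cv2.cvtColor(F["I"],cv2.COLOR_RGB2HSV).astype(int)
    red=((H[...,0]<8)|(H[...,0]>172))&(H[...,1]>120)&ok&(P[...,2]>140)&(P[...,2]<200)&(P[...,0]>450)&(P[...,0]<560)&(P[...,1]<-80)
    p=P[red]; 
    for _ in range(3):
        k=np.polyfit(p[:,1],p[:,0],1);r=p[:,0]-np.polyval(k,p[:,1]);p=p[abs(r)<2*r.std()+.5]
    print(n,len(p),"slope",k,"yaw",-np.arctan(k[0]),"y rng",np.percentile(p[:,1],[1,99]),"zmax",np.percentile(p[:,2],98),"std",r.std(),"x@-153",np.polyval(k,-153))
    w=ok&(P[...,2]>198)&(P[...,2]<228)&(P[...,0]>500)&(P[...,0]<622)&(P[...,1]>150)&(P[...,1]<250)
    q=P[w][:,:2];k=np.polyfit(q[:,0],q[:,1],1);r=q[:,1]-np.polyval(k,q[:,0])
    print(" prong",len(q),k,"yaw",np.arctan(k[0]),"xmin",np.percentile(q[:,0],[1,3]),"y@560",np.polyval(k,560),"z",np.median(P[w][:,2]), "sides",np.median(r[r>0]),np.median(r[r<0]))
    g=ok&(P[...,2]>205)&(P[...,2]<226)&(P[...,0]>622)&(P[...,0]<665)&(P[...,1]>150)&(P[...,1]<250)
    print(" panel",np.percentile(P[g],[3,50,97],axis=0).round(0).tolist())
    yl=ok&(abs(H[...,0]-28)<4)&(H[...,1]>200)&(P[...,0]>150)&(P[...,0]<550)&(P[...,1]>0)&(P[...,1]<300)&(P[...,2]>30)
    print(" yellow",yl.sum(),np.percentile(P[yl],[1,50,99],axis=0).round(0).tolist() if yl.any() else 0)
    for uv in ((313,150),(315,148)) if n=="scene" else ((206,254),): print(P[uv[1],uv[0]])
s=ctrl.sense();m=R.from_quat(np.r_[s["ee_rot"][1:],s["ee_rot"][0]]).as_matrix();print(s["eef_pos"],m.round(3),s["force"],s["grip_width"],s["time_s"])
E
```

```text
scene 142 slope [3.07527185e-01 5.60447928e+02] yaw -0.2983480832137819 y rng [-201.30831253 -116.53407574] zmax 193.69629664121607 std 1.6695143716139167 x@-153 513.3962683413124
 prong 120 [-1.11997613e-01  2.62129546e+02] yaw -0.1115328262157062 xmin [512.23330685 514.59675045] y@560 199.41088337641006 z 209.67136759799223 sides 11.082954656421634 -10.401194619805779
 panel [[627.0, 168.0, 207.0], [647.0, 190.0, 216.0], [654.0, 212.0, 222.0]]
 yellow 391 [[360.0, 120.0, 36.0], [368.0, 145.0, 138.0], [374.0, 169.0, 222.0]]
[369.58000349 135.15042504 207.22327827]
[364.55547841 141.38723012 212.81369638]
top 107 slope [2.94046292e-01 5.53593628e+02] yaw -0.28598576675081794 y rng [-199.0788088 -115.9591302] zmax 195.40350013583245 std 0.9933697144896466 x@-153 508.604544929011
 prong 193 [-1.19130375e-01  2.68301583e+02] yaw -0.11857155778294742 xmin [511.25725078 512.65329283] y@560 201.58857337982408 z 211.62864080082977 sides 10.771207154276397 -10.939866575205158
 panel [[626.0, 169.0, 209.0], [638.0, 191.0, 216.0], [649.0, 215.0, 223.0]]
 yellow 137 [[355.0, 122.0, 33.0], [360.0, 139.0, 219.0], [367.0, 170.0, 224.0]]
[385.36341428 137.60639627  13.3291929 ]
[205.33211399 483.20053452 231.31565432] [[-0.92   0.391  0.   ]
 [ 0.391  0.92   0.   ]
 [-0.     0.    -1.   ]] [ 0.95165665 -0.71397816  0.56856576] 0.9987842599567643 0.7
```

Request:
send_rows --targets '[{"offset":[0,-1,4],"spin":-0.1},{"offset":[1,-3,8],"spin":-0.2},{"offset":[2.5,-6,10],"spin":-0.32},{"offset":[4,-9.5,10],"spin":-0.44},{"offset":[5.8,-13,10],"spin":-0.56},{"offset":[7.5,-16.5,10],"spin":-0.68},{"offset":[9.2,-20,10],"spin":-0.8},{"offset":[11,-23.5,10],"spin":-0.92}]' --grip 0.6 --squeeze 60

```text
time_s: 1.37
eef_pos: [315.5, 246.5, 331.5]
ee_rot: [0.0, 0.616, 0.788, 0.0]
force: [1.1, -0.2, -0.1]
grip_width: 0.6
grip_force: 0.0
```

Request:
send_rows --targets '[{"offset":[1.8,-3.6,0],"spin":-0.1},{"offset":[3.6,-7.2,0],"spin":-0.2},{"offset":[5.4,-10.8,0],"spin":-0.3},{"offset":[7.2,-14.4,0],"spin":-0.4},{"offset":[9,-18,0],"spin":-0.5},{"offset":[10.8,-21.6,0],"spin":-0.539},{"offset":[12.6,-25.2,0],"spin":-0.539},{"offset":[14.4,-28.8,0],"spin":-0.539}]'

```text
time_s: 2.03
eef_pos: [459.8, -41.9, 331.5]
ee_rot: [0.0, 0.802, 0.597, 0.0]
force: [0.3, 0.9, -0.1]
grip_width: 0.601
grip_force: 0.0
```

Request:
send_rows --targets '[{"offset":[1.7,-3.6,0],"spin":0},{"offset":[3.4,-7.2,0],"spin":0},{"offset":[5,-11.8,0],"spin":0},{"offset":[5,-11.8,-3],"spin":0},{"offset":[5,-11.8,-5],"spin":0},{"offset":[5,-11.8,-5],"spin":0}]'

```text
time_s: 2.53
eef_pos: [508.1, -157.9, 277.1]
ee_rot: [-0.004, 0.802, 0.597, -0.002]
force: [0.2, -0.0, -0.8]
grip_width: 0.604
grip_force: 0.0
```

Request:
send_rows --targets '[{"offset":[0.1,0,-3]},{"offset":[0.1,0,-6]},{"offset":[0.1,0,-8.5]},{"offset":[0.1,0,-10.5]},{"offset":[0.1,0,-12]},{"offset":[0.1,0,-12.5]},{"offset":[0.1,0,-12.5]}]'

```text
invalid input
```

```bash
python3 - <<'E'
from h import *
I,D=ctrl.capture("scene");print(ctrl.sense()["eef_pos"],ctrl.sense()["force"])
cv2.imwrite("pics/g1.png",cv2.resize(I[120:250,170:300][...,::-1],(520,520),interpolation=cv2.INTER_CUBIC))
E
```

```text
[ 508.74760317 -157.70839024  279.96247438] [ 0.00541771 -0.56943466  0.93044405]
```

View pics/g1.png

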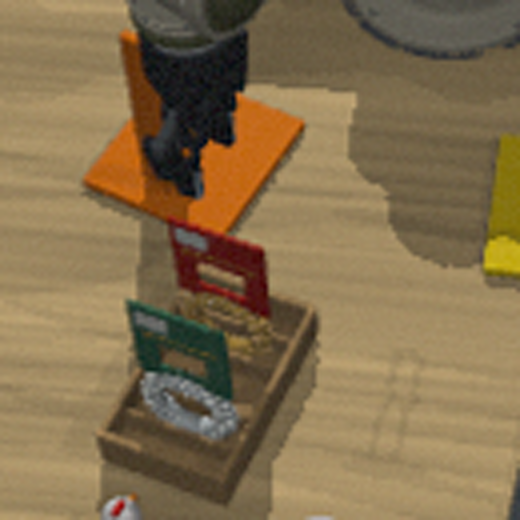

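The spin field is required. The crop shows the open gripper (crop 190,160) above the red header (crop 215,265), with its fingers across the header's thickness. Descending now.

Request:
send_rows --targets '[{"offset":[0,0,-3],"spin":0},{"offset":[0,0,-6],"spin":0},{"offset":[0,0,-8.5],"spin":0},{"offset":[0,0,-10.5],"spin":0},{"offset":[0,0,-12],"spin":0},{"offset":[0,0,-12.5],"spin":0},{"offset":[0,0,-12.5],"spin":0}]'

```text
time_s: 3.17
eef_pos: [509.6, -157.6, 156.9]
ee_rot: [0.0, 0.802, 0.598, 0.0]
force: [-0.4, -0.6, -0.3]
grip_width: 0.599
grip_force: 0.0
```

Request:
send_rows --targets '[{"offset":[0,0,0],"spin":0},{"offset":[0,0,0],"spin":0},{"offset":[0,0,0],"spin":0},{"offset":[0,0,0],"spin":0},{"offset":[0,0,0],"spin":0},{"offset":[0,0,0],"spin":0},{"offset":[0,0,0],"spin":0}]' --grip 0 --squeeze 60

```text
time_s: 3.75
eef_pos: [509.6, -158.0, 157.3]
ee_rot: [0.001, 0.802, 0.598, 0.0]
force: [-1.3, -0.1, 6.0]
grip_width: 0.044
grip_force: 59.5
```

Request:
send_rows --targets '[{"offset":[0,0,1],"spin":0},{"offset":[0,0,2.5],"spin":0},{"offset":[0,0,4.5],"spin":0},{"offset":[0,0,6.5],"spin":0},{"offset":[0,0,9],"spin":0},{"offset":[0,0,11],"spin":0},{"offset":[0,0,11],"spin":0},{"offset":[0,0,11],"spin":0}]'

```text
time_s: 4.42
eef_pos: [509.4, -157.8, 266.8]
ee_rot: [0.001, 0.802, 0.598, 0.0]
force: [0.6, 1.2, -3.0]
grip_width: 0.039
grip_force: 58.6
```

```bash
python3 - <<'E'
from h import *
I,D=ctrl.capture("scene");s=ctrl.sense();print(s["eef_pos"],s["force"],s["wrist_torque"])
cv2.imwrite("pics/g2.png",cv2.resize(I[110:250,170:310][...,::-1],(560,560),interpolation=cv2.INTER_CUBIC))
P=cloud("scene",D);H=cv2.cvtColor(I,cv2.COLOR_RGB2HSV).astype(int)
m=((H[...,0]<8)|(H[...,0]>172))&(H[...,1]>120)&(D>0)&(P[...,2]>180)&(P[...,0]>450)&(P[...,0]<560)&(P[...,1]<-80)&(P[...,1]>-230)
p=P[m];k=np.polyfit(p[:,1],p[:,0],1);print(len(p),k,np.percentile(p,[1,50,99],axis=0).round(0).tolist())
lo=p[p[:,2]<230];k=np.polyfit(p[:,2],p[:,0]-np.polyval(k,p[:,1]),1);print("tilt",k)
E
```

```text
[ 509.01946324 -157.63338552  265.59709048] [-0.63165758  0.95859358 -2.09436866] [-0.02640384  0.00941391  0.00166114]
245 [2.82400432e-01 5.57730286e+02] [[497.0, -202.0, 201.0], [517.0, -141.0, 246.0], [529.0, -116.0, 381.0]]
tilt [  0.06358395 -15.82988094]
```

View pics/g2.png

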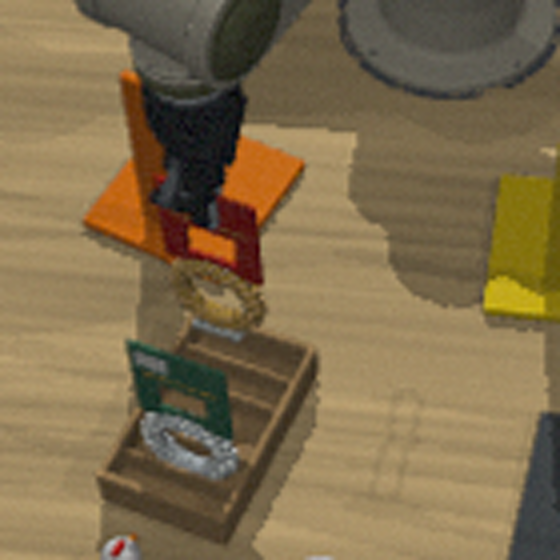

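Pack is held upright and clear of the carton, with the window visible at crop (215,245). Next I refine the prong and notch position using averaged depth, since the prong is unobstructed.

```bash
python3 - <<'E'
from h import *
d=np.array([np.cos(-.115),np.sin(-.115)]);n=np.array([-d[1],d[0]]);o=np.array([639,191.6])
for cam in("top","scene"):
    Ds=[];nt=[]
    for i in range(8):
        I,D=ctrl.capture(cam);Ds.append(np.where(D>0,D,np.nan))
        if i%3==0:
            nt+=[(np.round(x["uv"]).tolist(),round(x["conf"],2),atz(cam,x["uv"],210).round(0).tolist()) for x in ctrl.place_of(cam,"notch") if 450<atz(cam,x["uv"],210)[0]<650 and atz(cam,x["uv"],210)[1]>150]
    np.savez(f"pics/{cam}1.npz",I=I,D=np.nanmedian(Ds,0))
    print(cam,nt)
    P=cloud(cam,np.nanmedian(Ds,0));q=P[...,:2]-o;s=q@d;t=q@n
    for side in(-1,1):
        m=(P[...,2]>190)&(P[...,2]<235)&(abs(t-side*11)<6)&(s>-140)&(s<20)
        print(side,[(int(b),round(float(np.median(P[...,2][m&(s>=b)&(s<b+6)])),1),int((m&(s>=b)&(s<b+6)).sum()))for b in range(-134,14,6) if (m&(s>=b)&(s<b+6)).any()])
    m=(P[...,2]>195)&(P[...,2]<240)&(abs(t)<22)&(s>-140)&(s<-20)
    print("smin",np.sort(s[m])[:6].round(1),"t med",np.median(t[m&(t>0)]),np.median(t[m&(t<0)]))
    f=(P[...,2]>50)&(P[...,2]<190)&(abs(t)<20)&(s>-20)&(s<40);print("panel low s",np.percentile(s[f],[5,50,95]).round(1),f.sum())
    f=(P[...,2]>212)&(P[...,2]<232)&(abs(t)<24)&(s>-15)&(s<40);print("panel top s",np.percentile(s[f],[3,10,50,90,97]).round(1),"z",np.percentile(P[...,2][f],[50,90]),"t",np.percentile(t[f],[2,98]))
E
```

```text
top [([171.0, 191.0], 0.59, [556.0, 193.0, 210.0]), ([169.0, 189.0], 0.83, [562.0, 197.0, 210.0]), ([171.0, 190.0], 0.75, [559.0, 191.0, 210.0])]
-1 [(-128, 217.2, 6), (-122, 213.6, 4), (-116, 211.9, 6), (-110, 211.1, 5), (-104, 211.0, 6), (-98, 210.9, 6), (-92, 211.1, 5), (-86, 211.8, 4), (-80, 206.9, 4), (-74, 209.6, 6), (-68, 211.8, 4), (-62, 211.5, 4), (-56, 212.5, 4), (-50, 211.2, 4), (-44, 211.7, 4), (-38, 211.3, 7), (-32, 211.9, 6), (-26, 210.5, 7), (-20, 211.6, 4), (-14, 211.4, 11), (-8, 214.3, 8), (-2, 219.4, 14), (4, 220.7, 10)]
1 [(-128, 217.2, 8), (-122, 213.1, 4), (-116, 211.9, 4), (-110, 211.9, 6), (-104, 211.9, 5), (-98, 210.8, 6), (-92, 210.6, 6), (-86, 211.6, 4), (-80, 206.8, 4), (-74, 209.3, 5), (-68, 211.1, 5), (-62, 212.7, 4), (-56, 211.3, 4), (-50, 211.9, 4), (-44, 212.2, 4), (-38, 211.2, 6), (-32, 211.4, 7), (-26, 211.3, 6), (-20, 212.1, 3), (-14, 210.1, 13), (-8, 214.2, 8), (-2, 218.8, 13), (4, 221.3, 9)]
smin [-127.5 -127.5 -127.4 -127.4 -127.3 -127.3] t med 11.59452181013462 -9.941135419099485
panel low s [-0.6 -0.2  0.1] 99
panel top s [-9.5 -9.  -0.1  8.4  
[... 467 characters left out ...]
 (-8, 212.6, 5), (-2, 219.5, 3), (4, 218.1, 7), (10, 206.4, 20)]
1 [(-128, 214.3, 3), (-122, 211.7, 4), (-116, 210.1, 3), (-110, 210.6, 2), (-104, 210.4, 4), (-98, 211.4, 1), (-92, 208.3, 3), (-86, 209.1, 5), (-80, 204.3, 2), (-74, 206.0, 2), (-68, 210.0, 3), (-62, 210.8, 4), (-56, 210.5, 2), (-50, 209.9, 3), (-44, 209.9, 3), (-38, 210.9, 3), (-32, 209.8, 3), (-26, 210.3, 3), (-20, 209.3, 3), (-14, 209.1, 1), (-8, 212.1, 6), (-2, 218.4, 2), (4, 219.8, 7), (10, 207.1, 19)]
smin [-126.  -125.7 -125.2 -125.  -124.  -123.5] t med 9.96766382728353 -11.497436544208023
panel low s [11.4 12.3 13.5] 269
panel top s [-6.1 -4.   7.5 12.5 13.1] z [217.36986751 220.03350015] t [-22.54689344  21.00975275]
```

Averaged depth shows the notch dip clearly. Its centre is at stand x ≈ -76, world about (564, 200), and the straight wire tops are near 211, so the floor is about 206. Carrying the pack to a point in front of the prong tip.

Request:
send_rows --targets '[{"offset":[-0.2,1,0],"spin":0},{"offset":[-0.5,3,0],"spin":0.02},{"offset":[-1,6,0],"spin":0.04},{"offset":[-1.5,9,0],"spin":0.06},{"offset":[-2,12,0],"spin":0.08},{"offset":[-2.4,15,0],"spin":0.1},{"offset":[-2.8,18,0],"spin":0.12},{"offset":[-3.2,21,0],"spin":0.14}]'

```text
time_s: 6.23
eef_pos: [476.5, 54.2, 266.5]
ee_rot: [0.0, 0.758, 0.653, 0.0]
force: [0.5, -0.1, -2.4]
grip_width: 0.037
grip_force: 58.6
```

Request:
send_rows --targets '[{"offset":[-0.2,3,0],"spin":0.02},{"offset":[-0.2,6,0],"spin":0.035},{"offset":[-0.2,9,-0.5],"spin":0.035},{"offset":[-0.2,12,-1],"spin":0.035},{"offset":[-0.2,14,-1.7],"spin":0.035},{"offset":[-0.2,15.3,-2.2],"spin":0.035},{"offset":[-0.2,15.8,-2.4],"spin":0.035},{"offset":[-0.2,15.8,-2.4],"spin":0.035}]'

```text
time_s: 6.9
eef_pos: [474.7, 211.1, 241.9]
ee_rot: [-0.0, 0.746, 0.666, -0.0]
force: [0.0, 0.0, -2.0]
grip_width: 0.036
grip_force: 58.6
```

```bash
python3 - <<'E'
from h import *
I,D=ctrl.capture("scene");s=ctrl.sense();print(s["eef_pos"],s["force"],s["grip_width"])
cv2.imwrite("pics/g3.png",cv2.resize(I[130:260,260:390][...,::-1],(585,585),interpolation=cv2.INTER_CUBIC))
P=cloud("scene",D);H=cv2.cvtColor(I,cv2.COLOR_RGB2HSV).astype(int)
m=((H[...,0]<8)|(H[...,0]>172))&(H[...,1]>120)&(D>0)&(P[...,2]>165)&(P[...,2]<290)&(P[...,0]>430)&(P[...,0]<510)&(P[...,1]>130)&(P[...,1]<270)
p=P[m];k=np.polyfit(p[:,1],p[:,0],1);print(len(p),k,np.percentile(p,[1,50,99],axis=0).round(0).tolist(),"x@210",np.polyval(k,210.6))
E
```

```text
[474.99358058 210.29401345 242.30779795] [ 0.40665132  0.05083208 -2.79208627] 0.038718801619456934
278 [1.20505091e-01 4.51640082e+02] [[468.0, 168.0, 174.0], [478.0, 229.0, 226.0], [485.0, 253.0, 277.0]] x@210 477.01845391017645
```

View pics/g3.png

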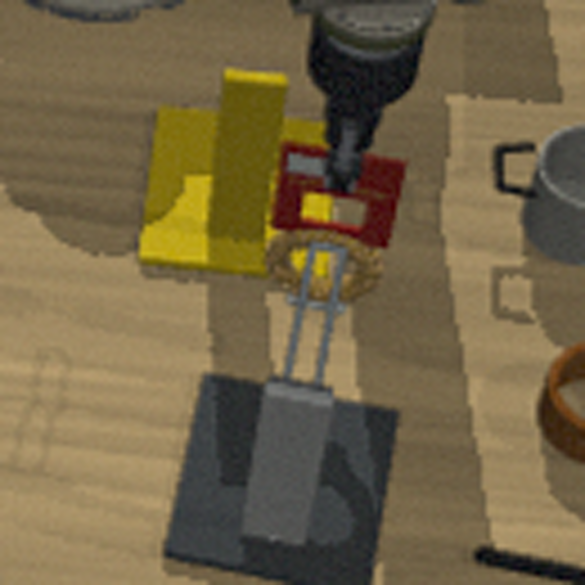

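The prong tip, at crop (327,245), lines up with the window, at crop (335,210), and the edges and heights agree. Threading along the prong.

Request:
send_rows --targets '[{"offset":[0.7,-0.08,0],"spin":0},{"offset":[1.7,-0.2,0],"spin":0},{"offset":[2.7,-0.31,0],"spin":0},{"offset":[3.7,-0.43,0],"spin":0},{"offset":[4.5,-0.52,0],"spin":0},{"offset":[4.5,-0.52,0],"spin":0}]'

```text
time_s: 7.45
eef_pos: [521.8, 203.8, 242.3]
ee_rot: [0.0, 0.747, 0.665, 0.0]
force: [0.7, 0.1, -1.6]
grip_width: 0.036
grip_force: 58.6
```

Request:
send_rows --targets '[{"offset":[1,-0.12,0],"spin":0},{"offset":[2,-0.23,0],"spin":0},{"offset":[3,-0.35,0],"spin":0},{"offset":[3.9,-0.45,0],"spin":0},{"offset":[4.4,-0.51,0],"spin":0},{"offset":[4.4,-0.51,0],"spin":0}]'

```text
time_s: 7.95
eef_pos: [564.8, 199.4, 242.2]
ee_rot: [0.0, 0.747, 0.665, -0.0]
force: [0.3, 1.1, -1.2]
grip_width: 0.039
grip_force: 58.7
```

Request:
send_rows --targets '[{"offset":[0,0,-0.3],"spin":0},{"offset":[0,0,-0.6],"spin":0},{"offset":[0,0,-0.9],"spin":0},{"offset":[0,0,-1.2],"spin":0},{"offset":[0,0,-1.2],"spin":0},{"offset":[0,0,-1.2],"spin":0}]'

```text
time_s: 8.45
eef_pos: [564.1, 199.9, 230.1]
ee_rot: [-0.0, 0.747, 0.665, -0.0]
force: [0.0, 0.3, -1.1]
grip_width: 0.036
grip_force: 58.7
```

```bash
python3 - <<'E'
from h import *
for i in range(6):
    ctrl.capture("scene");s=ctrl.sense();print(np.round(s["eef_pos"],1),np.round(s["force"],1),s["grip_width"])
I,D=ctrl.capture("scene")
cv2.imwrite("pics/g4.png",cv2.resize(I[140:250,270:380][...,::-1],(594,594),interpolation=cv2.INTER_CUBIC))
E
```

```text
[564.3 199.9 230.4] [ 0.2  0.1 -0.6] 0.03773038870575947
[564.3 199.9 230.5] [-0.4  0.6 -2.4] 0.03856309834834158
[564.4 199.9 230.5] [-0.4 -0.1 -1.7] 0.0418324438922068
[564.4 199.9 230.5] [-0.3 -0.2 -1.8] 0.037761108840433655
[564.4 199.9 230.4] [ 0.5 -0.1 -2. ] 0.038106949352660104
[564.3 199.9 230.4] [-0.   0.  -2.4] 0.03708826475796114
```

View pics/g4.png

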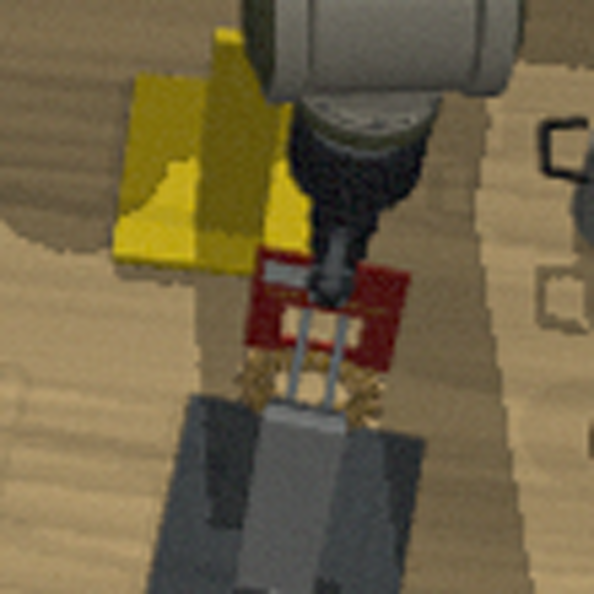

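Threaded: the wires pass through the window at crop (320,330), with no contact yet and a free load of about -1.8 N. Lowering gently.

Request:
send_rows --targets '[{"offset":[0,0,-0.1],"spin":0},{"offset":[0,0,-0.2],"spin":0},{"offset":[0,0,-0.3],"spin":0},{"offset":[0,0,-0.4],"spin":0},{"offset":[0,0,-0.5],"spin":0},{"offset":[0,0,-0.5],"spin":0},{"offset":[0,0,-0.5],"spin":0}]'

```text
time_s: 9.38
eef_pos: [564.3, 199.9, 225.2]
ee_rot: [-0.0, 0.747, 0.665, -0.0]
force: [0.4, 0.3, -2.1]
grip_width: 0.037
grip_force: 58.7
```

Request:
send_rows --targets '[{"offset":[0,0,-0.05],"spin":0},{"offset":[0,0,-0.1],"spin":0},{"offset":[0,0,-0.15],"spin":0},{"offset":[0,0,-0.2],"spin":0},{"offset":[0,0,-0.2],"spin":0},{"offset":[0,0,-0.2],"spin":0}]'

```text
time_s: 9.88
eef_pos: [564.3, 199.9, 223.3]
ee_rot: [-0.0, 0.747, 0.665, -0.0]
force: [-0.7, -0.2, -2.0]
grip_width: 0.04
grip_force: 58.7
```

Request:
send_rows --targets '[{"offset":[0,0,-0.05],"spin":0},{"offset":[0,0,-0.1],"spin":0},{"offset":[0,0,-0.1],"spin":0},{"offset":[0,0,-0.1],"spin":0}]'

```text
time_s: 10.22
eef_pos: [564.3, 199.9, 222.3]
ee_rot: [-0.0, 0.747, 0.665, -0.0]
force: [0.0, -0.5, -2.2]
grip_width: 0.035
grip_force: 58.7
```

Request:
send_rows --targets '[{"offset":[0,0,-0.05],"spin":0},{"offset":[0,0,-0.1],"spin":0},{"offset":[0,0,-0.1],"spin":0},{"offset":[0,0,-0.1],"spin":0}]'

```text
time_s: 10.55
eef_pos: [564.4, 199.9, 221.4]
ee_rot: [0.0, 0.747, 0.665, 0.0]
force: [0.4, 0.8, -0.7]
grip_width: 0.04
grip_force: 58.9
```

Request:
send_rows --targets '[{"offset":[0,0,-0.05],"spin":0},{"offset":[0,0,-0.1],"spin":0},{"offset":[0,0,-0.1],"spin":0},{"offset":[0,0,-0.1],"spin":0}]'

```text
time_s: 10.88
eef_pos: [564.4, 199.9, 220.6]
ee_rot: [0.0, 0.747, 0.665, 0.0]
force: [-0.1, 0.4, 1.3]
grip_width: 0.038
grip_force: 59.3
```

```bash
python3 - <<'E'
from h import *
f=[]
for i in range(6):
    ctrl.capture("scene");s=ctrl.sense();f.append(np.r_[s["eef_pos"],s["force"]])
print(np.mean(f,0).round(2))
E
```

```text
[ 5.6441e+02  1.9990e+02  2.2050e+02 -1.8000e-01 -4.0000e-02  2.1900e+00]
```

Request:
send_rows --targets '[{"offset":[0,0,-0.05],"spin":0},{"offset":[0,0,-0.1],"spin":0},{"offset":[0,0,-0.14],"spin":0},{"offset":[0,0,-0.14],"spin":0},{"offset":[0,0,-0.14],"spin":0},{"offset":[0,0,-0.14],"spin":0}]'

```text
time_s: 11.68
eef_pos: [564.4, 199.9, 219.4]
ee_rot: [0.0, 0.747, 0.665, 0.0]
force: [-0.9, -1.3, 5.5]
grip_width: 0.039
grip_force: 60.0
```

```bash
cat > avg.py <<'E'
from h import *
f=[]
for i in range(6):
    ctrl.capture("scene");s=ctrl.sense();f.append(np.r_[s["eef_pos"],s["force"]])
print(np.mean(f,0).round(2),s["time_s"])
E
python3 avg.py
```

```text
[ 5.6446e+02  1.9991e+02  2.1942e+02 -1.0000e+00  1.8000e-01  5.8200e+00] 11.9833
```

Request:
send_rows --targets '[{"offset":[0,0,-0.05],"spin":0},{"offset":[0,0,-0.05],"spin":0},{"offset":[0,0,-0.05],"spin":0},{"offset":[0,0,-0.05],"spin":0},{"offset":[0,0,-0.05],"spin":0},{"offset":[0,0,-0.05],"spin":0},{"offset":[0,0,-0.05],"spin":0},{"offset":[0,0,-0.05],"spin":0}]'

```text
time_s: 12.65
eef_pos: [564.5, 199.9, 219.1]
ee_rot: [0.0, 0.747, 0.665, 0.0]
force: [-1.8, -0.1, 7.2]
grip_width: 0.041
grip_force: 60.2
```

```bash
python3 avg.py
```

```text
[ 5.6448e+02  1.9991e+02  2.1909e+02 -1.3300e+00 -3.9000e-01  6.5600e+00] 12.95
```

Request:
send_rows --targets '[{"offset":[0,0,0],"spin":0},{"offset":[0,0,0],"spin":0},{"offset":[0,0,0],"spin":0},{"offset":[0,0,0],"spin":0},{"offset":[0,0,0],"spin":0},{"offset":[0,0,0],"spin":0},{"offset":[0,0,0],"spin":0},{"offset":[0,0,0],"spin":0}]'

```text
time_s: 13.62
eef_pos: [564.5, 199.9, 219.1]
ee_rot: [0.0, 0.747, 0.665, 0.0]
force: [-1.9, -0.7, 6.8]
grip_width: 0.033
grip_force: 60.2
```

Request:
send_rows --targets '[{"offset":[-0.05,0,0],"spin":0},{"offset":[-0.1,0,-0.02],"spin":0},{"offset":[-0.1,0,-0.04],"spin":0},{"offset":[-0.1,0,-0.04],"spin":0},{"offset":[-0.1,0,-0.04],"spin":0},{"offset":[-0.1,0,-0.04],"spin":0}]'

```text
time_s: 14.12
eef_pos: [564.2, 199.9, 219.1]
ee_rot: [0.001, 0.747, 0.665, 0.001]
force: [1.2, -0.2, 6.8]
grip_width: 0.041
grip_force: 60.1
```

```bash
python3 avg.py
```

```text
[ 5.6422e+02  1.9990e+02  2.1906e+02  2.0900e+00 -2.3000e-01  7.0400e+00] 14.4167
```

Request:
send_rows --targets '[{"offset":[0.05,0,-0.01],"spin":0},{"offset":[0.05,0,-0.02],"spin":0},{"offset":[0.05,0,-0.02],"spin":0},{"offset":[0.05,0,-0.02],"spin":0},{"offset":[0.05,0,-0.02],"spin":0},{"offset":[0.05,0,-0.02],"spin":0},{"offset":[0.05,0,-0.02],"spin":0},{"offset":[0.05,0,-0.02],"spin":0}]'

```text
time_s: 15.08
eef_pos: [564.4, 199.9, 218.8]
ee_rot: [0.001, 0.747, 0.665, 0.001]
force: [0.1, -0.6, 8.5]
grip_width: 0.033
grip_force: 60.3
```

```bash
python3 avg.py
```

```text
[ 5.6437e+02  1.9990e+02  2.1883e+02  2.2000e-01 -3.7000e-01  7.3900e+00] 15.3833
```

Request:
send_rows --targets '[{"offset":[0,0,0],"spin":0},{"offset":[0,0,0],"spin":0},{"offset":[0,0,0],"spin":0},{"offset":[0,0,0],"spin":0},{"offset":[0,0,0],"spin":0},{"offset":[0,0,0],"spin":0},{"offset":[0,0,0],"spin":0},{"offset":[0,0,0],"spin":0}]'

```text
time_s: 16.05
eef_pos: [564.4, 199.9, 218.8]
ee_rot: [0.001, 0.747, 0.665, 0.001]
force: [-0.1, 0.5, 7.2]
grip_width: 0.036
grip_force: 60.3
```

Request:
send_rows --targets '[{"offset":[0,0,0.08],"spin":0},{"offset":[0,0,0.16],"spin":0},{"offset":[0,0,0.24],"spin":0},{"offset":[0,0,0.3],"spin":0},{"offset":[0,0,0.3],"spin":0},{"offset":[0,0,0.3],"spin":0}]'

```text
time_s: 16.55
eef_pos: [563.7, 199.9, 220.5]
ee_rot: [-0.0, 0.747, 0.665, -0.0]
force: [0.3, 0.6, 2.0]
grip_width: 0.042
grip_force: 59.3
```

```bash
python3 avg.py
```

```text
[ 5.6375e+02  1.9990e+02  2.2062e+02 -1.2000e-01  4.3000e-01  1.5200e+00] 16.85
```

Request:
send_rows --targets '[{"offset":[0,0,0.04],"spin":0},{"offset":[0,0,0.04],"spin":0},{"offset":[0,0,0.04],"spin":0},{"offset":[0,0,0.04],"spin":0}]' --squeeze 20

```text
time_s: 17.18
eef_pos: [563.7, 199.9, 221.0]
ee_rot: [-0.0, 0.747, 0.665, -0.0]
force: [-1.1, 0.8, 0.1]
grip_width: 0.039
grip_force: 59.1
```

Request:
send_rows --targets '[{"offset":[0,0,0],"spin":0},{"offset":[0,0,0],"spin":0},{"offset":[0,0,0],"spin":0}]' --grip 0.12

```text
time_s: 17.43
eef_pos: [563.8, 199.9, 221.1]
ee_rot: [-0.0, 0.747, 0.665, -0.0]
force: [-0.0, 0.3, 0.1]
grip_width: 0.121
grip_force: 0.0
```

Request:
send_rows --targets '[{"offset":[0,0,0],"spin":0},{"offset":[0,0,0],"spin":0},{"offset":[0,0,0],"spin":0},{"offset":[0,0,0],"spin":0},{"offset":[0,0,0],"spin":0}]' --grip 0.4

```text
time_s: 17.85
eef_pos: [563.8, 199.9, 221.2]
ee_rot: [0.0, 0.747, 0.665, 0.0]
force: [-0.7, 0.1, 0.4]
grip_width: 0.402
grip_force: 0.0
```

```bash
python3 avg.py; python3 - <<'E'
from h import *
I,D=ctrl.capture("scene")
cv2.imwrite("pics/g5.png",cv2.resize(I[140:250,270:380][...,::-1],(594,594),interpolation=cv2.INTER_CUBIC))
E
```

```text
[ 5.6383e+02  1.9989e+02  2.2120e+02 -2.2000e-01  7.0000e-02  2.5000e-01] 18.15
```

View pics/g5.png

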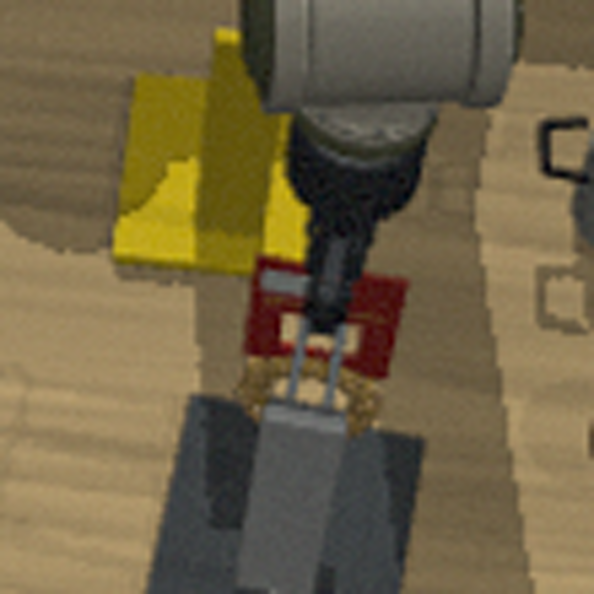

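Released: the pack hangs on the prong with no contact force. Retreating straight up, then checking that it is still.

Request:
send_rows --targets '[{"offset":[0,0,0.5],"spin":0},{"offset":[0,0,1.5],"spin":0},{"offset":[0,0,3],"spin":0},{"offset":[0,0,5],"spin":0},{"offset":[0,0,8],"spin":0},{"offset":[0,0,11],"spin":0},{"offset":[0,0,13],"spin":0},{"offset":[0,0,13],"spin":0}]'

```text
time_s: 18.87
eef_pos: [564.5, 200.0, 357.1]
ee_rot: [0.003, 0.747, 0.665, 0.004]
force: [-0.3, 0.8, 0.3]
grip_width: 0.4
grip_force: 0.0
```

Request:
send_rows --targets '[{"offset":[0,0,0],"spin":0},{"offset":[0,0,0],"spin":0},{"offset":[0,0,0],"spin":0},{"offset":[0,0,0],"spin":0},{"offset":[0,0,0],"spin":0},{"offset":[0,0,0],"spin":0},{"offset":[0,0,0],"spin":0},{"offset":[0,0,0],"spin":0}]'

```text
time_s: 19.53
eef_pos: [563.8, 199.9, 351.1]
ee_rot: [-0.0, 0.747, 0.665, -0.0]
force: [0.6, -1.0, 0.4]
grip_width: 0.4
grip_force: 0.0
```

```bash
python3 - <<'E'
from h import *
d=np.array([np.cos(-.115),np.sin(-.115)]);n=np.array([-d[1],d[0]]);o=np.array([639,191.6])
for r in range(4):
    Ds=[]
    for i in range(4):
        I,D=ctrl.capture("scene");Ds.append(np.where(D>0,D,np.nan))
    D=np.nanmedian(Ds,0);P=cloud("scene",D);H=cv2.cvtColor(I,cv2.COLOR_RGB2HSV).astype(int)
    m=((H[...,0]<8)|(H[...,0]>172))&(H[...,1]>120)&(D>0)&(P[...,2]>140)&(P[...,2]<290)&(P[...,0]>500)&(P[...,0]<620)&(P[...,1]>130)&(P[...,1]<270)
    p=P[m];s=(p[:,:2]-o)@d;t=(p[:,:2]-o)@n
    A=np.c_[t,p[:,2]-206,np.ones(len(p))];k=np.linalg.lstsq(A,s,rcond=None)[0]
    print(ctrl.sense()["time_s"],len(p),"yawslope,tilt,s@206",k.round(3),"t",np.percentile(t,[2,98]).round(1),"ztop",np.percentile(p[:,2],99).round(1))
cv2.imwrite("pics/g6.png",cv2.resize(I[140:250,270:380][...,::-1],(594,594),interpolation=cv2.INTER_CUBIC))
E
```

```text
19.7333 318 yawslope,tilt,s@206 [-3.0000e-03  2.0000e-03 -7.2982e+01] t [-43.1  41.3] ztop 257.5
19.9333 312 yawslope,tilt,s@206 [-0.0000e+00  4.0000e-03 -7.3101e+01] t [-43.1  41.8] ztop 255.8
20.1333 319 yawslope,tilt,s@206 [-2.0000e-03  3.0000e-03 -7.2921e+01] t [-43.3  41.8] ztop 256.7
20.3333 322 yawslope,tilt,s@206 [-3.000e-03 -0.000e+00 -7.299e+01] t [-43.6  41.8] ztop 255.1
```

View pics/g6.png

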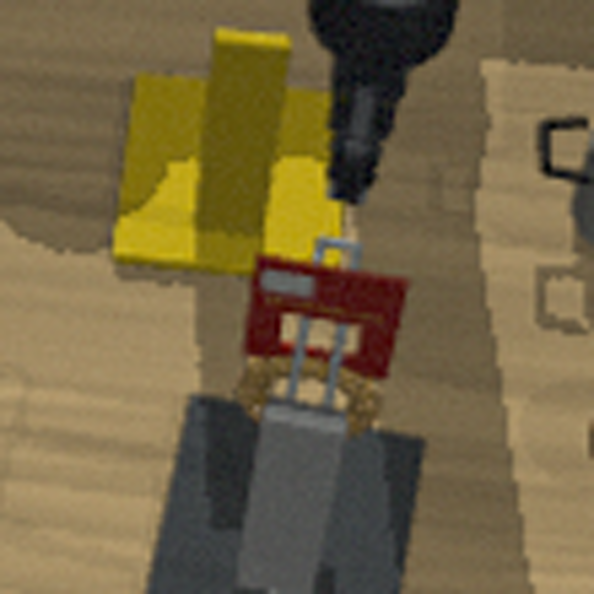

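The red pack hangs upright and square on the prong at crop (325,320), with its tilt about 0 and its position steady. The board's front face is at s ≈ -73, so its middle is at -75, and its top is near 256. The gripper is clear, so I'm handing in.

```bash
python3 -c "
from rig import ctrl
print(ctrl.finish_job())"
```

```text
the job is handed in; nothing more can be done
None
```

The red wreath pack hangs upright and still in the prong's notch; I tugged it down at about 7–9 N for over a second, let go, and handed the job in with the gripper clear and no verdict shown.

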